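# Pop the terracotta candle out of its charging dock and trap it

### The arm

A 6-joint arm with a two-finger parallel gripper is mounted at the origin on the work surface. World frame = base frame: x ahead of the robot, y to its left, z up, the work surface at z = 0. Lengths are in m, angles in rad, forces in N, time in s.
With the tool pointing down it reaches from about 0.4 to 0.925 m from the base axis. Payload 12.5 kg.
Tool frame: the origin (TCP) lies at the very end of the fingers, on their centre line; the grasp point (between the pads) lies 19 mm behind it (env.pinch_z is the distance from the TCP to the grasp point, in m); z points along the fingers, y is the line along which they close (so a half turn about z gives the same grasp; the last joint's range is limited). The gripper opens to 95 mm and grips with 3 to 60 N. Pads are 20 mm wide; open, the fingers measure 119 mm over their backs; the gripper's body (75 mm by 180 mm) begins 59 mm behind the grasp point.
Start: joints at [1.127, 0.491, 1.559, -0, 1.092, -0.106], TCP at [0.207, 0.59, 0.183] pointing down, gripper open.
Joint ranges: [-3.1, 3.1], [-0.84, 2.19], [0.05, 2.79], [-1.13, 4.28], [0.06, 2.93], [-2.69, 2.69]. Speed limits (rad/s): [2.22, 2.22, 2.79, 3.14, 3.14, 3.14].

### API

Orientations are given as a rotation vector (axis times angle).
In Python, from plant import sensors, optics, job, env gives the robot as it stands. The module is installed in compiled form; this text tells all that it offers.
- The arm moves only by the tool arm_command, never from a script. Its argument "plan" is a list of rows, each an object with "angular": the turn, a rotation vector about the tool's x, y, z in degrees, a list of three; "offset": the shift along the tool's x, y, z in cm, a list of three; "grip": the opening, from -1 (shut) to 1 (fully open). A call has 1 to 12 rows; each row shifts and turns the commanded pose from where the row before left it, along the tool's axes as they then stand; what a row does not reach is not made up. A row lasts 1/10 s, in which the tool goes at most 50 mm and 8.59 degrees, less where a joint would pass 70% of its speed; a pose out of reach is approached as far as the arm can. A call is refused whole if a number of a shift passes 5 or a number of a turn 8.59, either way. A call with a gripper value outside its range is refused whole. The fingers move at their own pace and stop on an object; the grip force is fixed at half the most. Time passes only in rows, so rows that do not move let the fingers close. It gives the time, the measured TCP pose, the force, the opening and the grip force at its end, in the units of the state.
- sensors.observe(): the state, without advancing time (a new reading comes with each control period).
- optics.snapshot(name): name is "scene" or "top" or "wrist"; returns a dict with "pixels" (480x640x3 uint8, blue, green, red), "intrinsics" (3x3 intrinsics, pixels), "world_from_camera" (4x4, takes a point from camera to world coordinates); the wrist camera has in their place "T_tool_cam" (4x4, takes a point from camera to tool coordinates, whose origin is the TCP and whose axes are the flange's). Camera axes: x right, y up, looking along -z (the intrinsics and any distortion apply to the point x, -y, -z); pixel columns grow to the right and rows downward; lengths in m; the calibration is good to about 2 mm. The wrist camera is an equidistant fisheye: a pixel r from the principal point sees the ray r / f radians off the axis. A picture is of the moment at which its call begins: read the wrist's pose just before it. There is no depth.
- job.finish_job(): hands the job in; it is judged then, once.
The state is a dict: "time": time; "joint_pos": joint angles; "dq": joint speeds; "tau": joint torques, N m; "eef_pos": TCP position; "orientation": TCP orientation; "wrist_force": force on the tool from outside, world axes, zero at the start; "ft_torque": the same for the moment, N m; "finger_gap": opening from 0.0 (shut) to 1.0 (fully open); "grasp_force": force on a finger pad.
Only numpy, scipy, OpenCV 4.12 (cv2) and the standard library are available. Lean on these libraries where they do the work, as an engineer would, in place of code of your own. Each camera call takes 0.05 s, during which the arm holds its last target. There are 200 camera calls.

### The job

Press the button beside the terracotta LED candle so that it springs out of its bay in the charging dock, and with the other finger, waiting in the channel ahead of it, trap it before it shoots off the open end. Do not lift or tip the candle, and leave the ivory candle and the ornaments alone. Finish while still holding it there: out past its gate, standing in its channel, pressed by its spring against your finger.

Things in the scene. Friction and masses are not known exactly. Their poses are not given: they have to be found in the camera images.
- dock: Beige charging dock, fixed to the table, 184 x 214 mm, turned only about the vertical. Origin: on the table, midway between its two bays, in line with the rear faces of the gates. x axis: the way candles come out; y: dock's left; z up. Spans x -122 to +62 mm. The spring housing (x -122 to -46 mm) is 62 mm high. Mirrored bays at y = +26 (left) and -26 mm (right)
- mouth_left (a point): point on the floor of the left channel, mid-width, at dock x +34, y +26 mm, 20 mm above the table. The channel runs straight along x, level, 45 mm wide between ivory walls (tops 44 mm above the table), open above and at the front, where its floor ends 27 mm further out. Whatever stands in it between gate and end stops the candle, and the spring keeps it pressed there
- mouth_right (a point): the same for the right channel, at dock x +34, y -26 mm
- gate_left (a point): foot of the left bay's brass gate, on the channel floor at dock x +2.5, y +26 mm: a bar 5 mm thick across the channel, standing 8 mm above the floor, which holds the docked candle. Pressing the left button sinks it, level with the floor after 8 of the button's 10 mm
- gate_right (a point): the same for the right bay, at dock x +2.5, y -26 mm
- pad_left (a point): centre of the top of the left bay's button: flat black pad with a brass mark, 50 mm (dock x) by 40 mm (dock y), at dock x +34, y +80 mm, beside the channel: 54 mm across from mouth_left. Top 40 mm above the table when up, 30 mm fully pressed (3 mm above the shoulder round it); a tip level with it is then 10 mm above the channel floor, 24 mm below the candle's rim
- pad_right (a point): the same for the right bay's button, at dock x +34, y -80 mm, 54 mm across from mouth_right
- button_left (a joint): left button: 0 m up, 0.010 m fully pressed. Its spring takes about 2.4 N to start and 6.4 N at the bottom; the candle leaning on the gate may add up to 3 N. It springs up when let go
- button_right (a joint): right button, the same
- plunger_left (a joint): spring plunger behind the left bay's candle: 0 m docked, 0.070 m fully out. It pushes the candle along the channel with about 3 N, falling to 1 N when out. Once the gate is down it moves at once, some 0.2 to 0.4 m/s, and in well under a second shoves an untrapped candle over the channel's open end
- plunger_right (a joint): plunger of the right bay, the same
- candle_terracotta: terracotta-red LED candle, an upright cylinder 42 mm across, 34 mm high, with a small pale flame tip (12 mm) on top; 60 to 110 g. Origin: centre of its underside. Starts docked in the left or right bay, centre at dock x -21 mm, underside 20 mm above the table. The one to release
- candle_ivory: ivory-white LED candle of the same shape, docked in the other bay, where it stays. Origin: centre of its underside
- bud_vase: loose white ceramic bud vase, 68 mm across, 112 mm high; origin at the centre of its underside; leave alone
- wood_cup: loose turned wooden cup, 64 mm across, 85 mm high; origin at the centre of its underside; leave alone
- candlestick: loose candlestick with a taper candle, marble foot 76 mm across, 260 mm high in all; origin at the centre of its underside; leave alone
Not all that is in view belongs to the job. What is shaped like the candle_terracotta but green is not meant.

How it is judged:
By the outcome, as a careful person would: the job done as asked, in the order asked, and still so for the second after the job is handed in, while the arm keeps its last pose, push and grip.
It also fails if it takes over 32 s, if anything falls off the work surface, if the arm or the gripper's body presses on something with over 40 N, if the wrist force passes 120 N, or if a joint passes its speed limit or range.

## Working session

There is one attempt and no reset: what is moved stays moved. The work goes in short steps, Python scripts to look and compute and a tool call to move; the robot and the scene stay as the last step left them, time stands still between calls to the robot, and variables do not carry over. Pictures are saved under pics/ and viewed, at most 10 in all, crops included, and the job is handed in when it is done.

Besides the shell and the picture viewer there is one more tool, called after "Emit:" by a JSON object that holds its "method" and its "body". arm_command: Moves the arm, as the interface text tells. Its arguments: {"type":"object","properties":{"plan":{"type":"array","items":{"type":"object","properties":{"angular":{"type":"array","items":{"type":"number"}},"offset":{"type":"array","items":{"type":"number"}},"grip":{"type":"number"}}}}},"required":["plan"]}

```bash
mkdir -p pics
python3 - <<'E'
from plant import sensors, optics, env
import cv2,pickle
s=sensors.observe();print({k:s[k] for k in('time','joint_pos','eef_pos','orientation','finger_gap','wrist_force')},env.pinch_z)
for n in('scene','top'):
    d=optics.snapshot(n);cv2.imwrite(f'pics/{n}0.png',d['pixels']);pickle.dump(d,open(n+'.pkl','wb'));print(n,d['intrinsics'],d['world_from_camera'],[k for k in d])
E
```

```text
{'time': 0.0, 'joint_pos': array([ 1.12741748e+00,  4.91571078e-01,  1.55951128e+00, -3.53917989e-05,
        1.09174138e+00, -1.05618267e-01]), 'eef_pos': array([0.20696752, 0.58939222, 0.18273335]), 'orientation': array([-5.27958344e-01, -3.09660365e+00,  1.87456295e-03]), 'finger_gap': 1.0019211863057778, 'wrist_force': array([ 0.93354857,  0.20305369, -0.18884838])} 0.0188
scene [[573.13723595   0.         317.51075967]
 [  0.         573.13723595 237.37120523]
 [  0.           0.           1.        ]] [[-0.0096485  -0.64160955  0.76697072  1.43906027]
 [ 0.99983802 -0.01784423 -0.00234963 -0.01868494]
 [ 0.01519354  0.76682382  0.64167779  0.83189678]
 [ 0.          0.          0.          1.        ]] ['pixels', 'intrinsics', 'world_from_camera']
top [[590.81005965   0.         320.97089294]
 [  0.         590.81005965 238.31820695]
 [  0.           0.           1.        ]] [[-0.00326196  0.98580955 -0.16783593  0.32425897]
 [-0.99989018 -0.00564174 -0.01370429 -0.00783576]
 [-0.01445671  0.16777279  0.98571968  1.23372631]
 [ 0.          0.          0.          1.        ]] ['pixels', 'intrinsics', 'world_from_camera']
```

View pics/scene0.png

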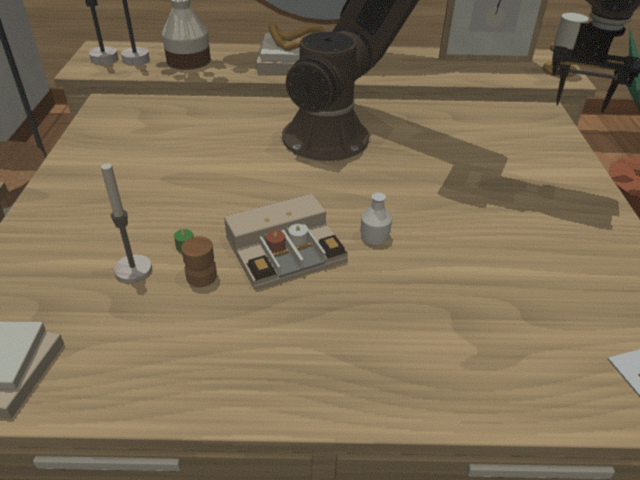

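View pics/top0.png

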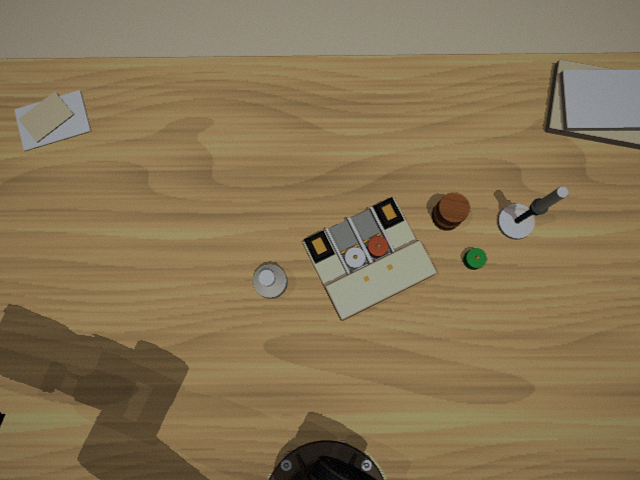

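The terracotta candle is at top (377,245). It could be confused with the ivory candle at (355,258), the green one at (475,258) or the wooden cup at (453,208). Next is one close crop to check the choice and measure.

Run:
```python
import cv2
p=cv2.imread('pics/top0.png')[185:330,290:490]
cv2.imwrite('pics/crop.png',cv2.resize(p,None,fx=4,fy=4,interpolation=cv2.INTER_CUBIC))
```

```text
(no output)
```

View pics/crop.png

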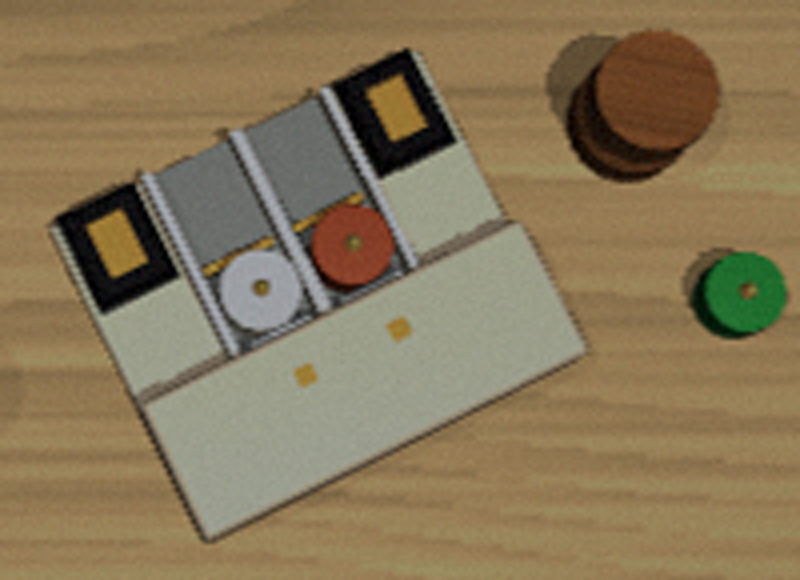

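The crop shows the terracotta candle at crop (353,247), in the right bay, with its button mark at (397,106). I'll fit the dock pose from these features.

```bash
cat > h.py <<'E'
import numpy as np
def ray(d,u,v,z):
    K=d['intrinsics'];T=d['world_from_camera']
    r=T[:3,:3]@np.array([(u-K[0,2])/K[0,0],-(v-K[1,2])/K[1,1],-1]);o=T[:3,3]
    return (o+r*(z-o[2])/r[2])[:2]
def fit(D,W):
    D=np.array(D);W=np.array(W);a=D-D.mean(0);b=W-W.mean(0)
    th=np.arctan2((a[:,0]*b[:,1]-a[:,1]*b[:,0]).sum(),(a*b).sum())
    R=np.array([[np.cos(th),-np.sin(th)],[np.sin(th),np.cos(th)]])
    t=W.mean(0)-R@D.mean(0);return th,R,t,W-(D@R.T+t)
E
python3 - <<'E'
import pickle,numpy as np
from h import *
from scipy.spatial.transform import Rotation as Ro
d=pickle.load(open('top.pkl','rb'))
P=[(116,243,40,34,80),(397,106,40,34,-80),(143,402,62,-46,107),(517,222,62,-46,-107),(208,540,62,-122,107),(586,352,62,-122,-107),(261,291,54,-21,26),(353,247,54,-21,-26)]
W=[ray(d,290+(u+.5)/4-.5,185+(v+.5)/4-.5,z/1e3) for u,v,z,_,_ in P]
th,R,t,e=fit([(x/1e3,y/1e3) for *_,x,y in P],W)
print(th,np.degrees(th),t);print((e*1e3).round(1))
for n,p in dict(mid=(.034,-.053),mouth=(.034,-.026),pad=(.034,-.08)).items():print(n,R@p+t)
for u,v,z in[(460/1,208,85)]:print(ray(d,453,204,.085))
m=Ro.from_rotvec([-5.27958344e-01,-3.09660365e+00,1.87456295e-03]).as_matrix();print(m.round(3))
E
```

```text
0.44803910921621276 25.670750014889936 [ 0.51661584 -0.0736295 ]
[[ 0.3  0.4]
 [ 1.7 -0.5]
 [ 0.7 -2.9]
 [-2.5  2. ]
 [ 1.2 -1.6]
 [ 0.3  2.8]
 [-0.6 -0.3]
 [-1.  -0.1]]
mid [ 0.57021953 -0.10666954]
mouth [ 0.55852315 -0.08233449]
pad [ 0.5819159 -0.1310046]
[ 0.58747151 -0.25427361]
[[-0.944  0.331 -0.   ]
 [ 0.331  0.944 -0.001]
 [ 0.    -0.001 -1.   ]]
```

Fit residuals are under 3 mm. The right-bay target for the TCP is dock (46, -53) mm, which is world (0.581, -0.1015). At a half-turned yaw of -64.3°, the fingers will be 54 mm apart. I'm moving above it now.

Emit:
{"method": "arm_command", "body": {"plan": [{"offset": [-3.42, -3.11, 0], "angular": [0, 0, 0], "grip": -0.116}, {"offset": [-3.42, -3.11, 0], "angular": [0, 0, 0], "grip": -0.116}, {"offset": [-3.42, -3.11, 0], "angular": [0, 0, 0], "grip": -0.116}, {"offset": [-3.42, -3.11, 0], "angular": [0, 0, 0], "grip": -0.116}, {"offset": [-3.42, -3.11, 0], "angular": [0, 0, 0], "grip": -0.116}, {"offset": [-3.42, -3.11, 0], "angular": [0, 0, 0], "grip": -0.116}, {"offset": [-3.42, -3.11, 0], "angular": [0, 0, 0], "grip": -0.116}, {"offset": [-3.42, -3.11, 0], "angular": [0, 0, 0], "grip": -0.116}, {"offset": [-3.42, -3.11, 0], "angular": [0, 0, 0], "grip": -0.116}, {"offset": [-3.42, -3.11, 0], "angular": [0, 0, 0], "grip": -0.116}, {"offset": [-3.42, -3.11, 0], "angular": [0, 0, 0], "grip": -0.116}, {"offset": [-3.42, -3.11, 0], "angular": [0, 0, 0], "grip": -0.116}]}}

```text
time: 1.3
eef_pos: [0.4712, 0.0997, 0.1833]
orientation: [-0.528, -3.097, -0.0]
wrist_force: [0.1, 0.6, 0.3]
finger_gap: 0.445
grasp_force: 0.0
```

Emit:
{"method": "arm_command", "body": {"plan": [{"offset": [-3.42, -3.11, 0], "angular": [0, 0, 0], "grip": -0.116}, {"offset": [-3.42, -3.11, 0], "angular": [0, 0, 0], "grip": -0.116}, {"offset": [-3.42, -3.11, 0], "angular": [0, 0, 0], "grip": -0.116}, {"offset": [-3.42, -3.11, 0], "angular": [0, 0, 0], "grip": -0.116}, {"offset": [-3.42, -3.11, 0], "angular": [0, 0, 0], "grip": -0.116}, {"offset": [0, 0, 0], "angular": [0, 0, 8.44], "grip": -0.116}, {"offset": [0, 0, 0], "angular": [0, 0, 8.44], "grip": -0.116}, {"offset": [0, 0, 0], "angular": [0, 0, 8.44], "grip": -0.116}, {"offset": [0, 0, 0], "angular": [0, 0, 8.44], "grip": -0.116}, {"offset": [0, 0, 0], "angular": [0, 0, 8.44], "grip": -0.116}, {"offset": [0, 0, 0], "angular": [0, 0, 8.44], "grip": -0.116}, {"offset": [0, 0, 0], "angular": [0, 0, 8.44], "grip": -0.116}]}}

```text
time: 2.5
eef_pos: [0.5803, -0.1017, 0.183]
orientation: [-1.993, -2.427, 0.0]
wrist_force: [0.2, -0.5, 0.1]
finger_gap: 0.441
grasp_force: 0.0
```

Emit:
{"method": "arm_command", "body": {"plan": [{"offset": [0, 0, 0], "angular": [0, 0, 8.44], "grip": -0.116}, {"offset": [0, 0, 0], "angular": [0, 0, 8.44], "grip": -0.116}, {"offset": [0, 0, 0], "angular": [0, 0, 8.44], "grip": -0.116}, {"offset": [0, 0, 0], "angular": [0, 0, 8.44], "grip": -0.116}, {"offset": [0, 0, 0], "angular": [0, 0, 8.44], "grip": -0.116}, {"offset": [0, 0, 0], "angular": [0, 0, 8.44], "grip": -0.116}, {"offset": [0, 0, 0], "angular": [0, 0, 8.44], "grip": -0.116}, {"offset": [0, 0, 0], "angular": [0, 0, 8.44], "grip": -0.116}, {"offset": [0, 0, 0], "angular": [0, 0, 8.44], "grip": -0.116}, {"offset": [0, 0, 0], "angular": [0, 0, 0], "grip": -0.116}, {"offset": [0, 0, 0], "angular": [0, 0, 0], "grip": -0.116}]}}

```text
time: 3.6
eef_pos: [0.5803, -0.1018, 0.1831]
orientation: [-3.062, -0.703, 0.001]
wrist_force: [-0.9, 0.8, -0.1]
finger_gap: 0.445
grasp_force: 0.0
```

Run:
```python
from plant import sensors, optics
import cv2,pickle
s=sensors.observe();d=optics.snapshot('wrist');d['s']=s
pickle.dump(d,open('w.pkl','wb'));cv2.imwrite('pics/w0.png',d['pixels'])
print(d['intrinsics'],d['T_tool_cam'].round(4))
```

```text
[[371.64829954   0.         319.37267808]
 [  0.         371.64829954 240.05993643]
 [  0.           0.           1.        ]] [[-5.000e-04  9.643e-01  2.648e-01  7.430e-02]
 [ 1.000e+00  4.000e-04  4.000e-04 -9.000e-04]
 [ 3.000e-04  2.648e-01 -9.643e-01 -2.011e-01]
 [ 0.000e+00  0.000e+00  0.000e+00  1.000e+00]]
```

View pics/w0.png

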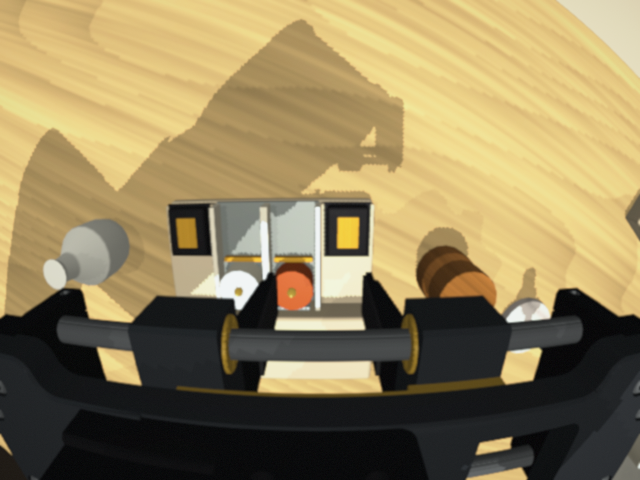

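The wrist picture shows the pad marks at (187,233) and (348,233), the gates at (243,260) and (293,260), and the terracotta candle at (293,290) between the fingers.

Run:
```python
import pickle,numpy as np
from h import *
from scipy.spatial.transform import Rotation as Ro
d=pickle.load(open('w.pkl','rb'));s=d['s'];K=d['intrinsics']
T=np.eye(4);T[:3,:3]=Ro.from_rotvec(s['orientation']).as_matrix();T[:3,3]=s['eef_pos'];T=T@d['T_tool_cam']
P=[(187,233,40,34,80),(348,233,40,34,-80),(243,260,28,2.5,26),(293,260,28,2.5,-26)]
W=[]
for u,v,z,*_ in P:
    q=np.array([u-K[0,2],v-K[1,2]]);r=np.linalg.norm(q);a=r/K[0,0];q=q/r*np.sin(a)
    v3=T[:3,:3]@np.array([q[0],-q[1],-np.cos(a)]);W.append((T[:3,3]+v3*(z/1e3-T[2,3])/v3[2])[:2])
th,R,t,e=fit([(x/1e3,y/1e3) for *_,x,y in P],W)
print(np.degrees(th),t,(e*1e3).round(1))
print('tcp in dock',R.T@(s['eef_pos'][:2]-t))
tx=T[:3,:3]; M=Ro.from_rotvec(s['orientation']).as_matrix();print(np.degrees(np.arctan2(M[1,0],M[0,0])),M.round(3))
```

```text
25.762623480796098 [ 0.51464758 -0.07412764] [[ 0.2 -0.2]
 [-0.1  0.2]
 [-0.1 -0.2]
 [ 0.   0.3]]
tcp in dock [ 0.04714449 -0.05342638]
25.86172435234835 [[ 0.9    0.436 -0.   ]
 [ 0.436 -0.9    0.   ]
 [-0.    -0.    -1.   ]]
```

The TCP is at dock (47, -53.4) mm with yaw matched to 0.1°. I'll descend to just above the pad.

Emit:
{"method": "arm_command", "body": {"plan": [{"offset": [0, 0, 2.5], "angular": [0, 0, 0], "grip": -0.116}, {"offset": [0, 0, 2.5], "angular": [0, 0, 0], "grip": -0.116}, {"offset": [0, 0, 2.5], "angular": [0, 0, 0], "grip": -0.116}, {"offset": [0, 0, 2.5], "angular": [0, 0, 0], "grip": -0.116}, {"offset": [0, 0, 2.0], "angular": [0, 0, 0], "grip": -0.116}, {"offset": [0, 0, 1.3], "angular": [0, 0, 0], "grip": -0.116}, {"offset": [0, 0, 0.5], "angular": [0, 0, 0], "grip": -0.116}, {"offset": [0, 0, 0], "angular": [0, 0, 0], "grip": -0.116}]}}

```text
time: 4.45
eef_pos: [0.5804, -0.1018, 0.0452]
orientation: [-3.063, -0.698, 0.001]
wrist_force: [0.4, -0.4, 0.6]
finger_gap: 0.445
grasp_force: 0.0
```

Next is the press, down to about 0.031.

Emit:
{"method": "arm_command", "body": {"plan": [{"offset": [0, 0, 0.5], "angular": [0, 0, 0], "grip": -0.116}, {"offset": [0, 0, 0.5], "angular": [0, 0, 0], "grip": -0.116}, {"offset": [0, 0, 0.4], "angular": [0, 0, 0], "grip": -0.116}, {"offset": [0, 0, 0], "angular": [0, 0, 0], "grip": -0.116}, {"offset": [0, 0, 0], "angular": [0, 0, 0], "grip": -0.116}, {"offset": [0, 0, 0], "angular": [0, 0, 0], "grip": -0.116}]}}

```text
time: 5.05
eef_pos: [0.5806, -0.1018, 0.0315]
orientation: [3.063, 0.696, 0.0]
wrist_force: [0.7, 1.1, 0.3]
finger_gap: 0.442
grasp_force: 0.0
```

Run:
```python
from plant import sensors, optics
import cv2
d=optics.snapshot('wrist');cv2.imwrite('pics/w1.png',d['pixels'])
d=optics.snapshot('scene');p=d['pixels'][180:300,210:370];cv2.imwrite('pics/s1.png',cv2.resize(p,None,fx=5,fy=5,interpolation=cv2.INTER_CUBIC))
```

```text
(no output)
```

View pics/w1.png

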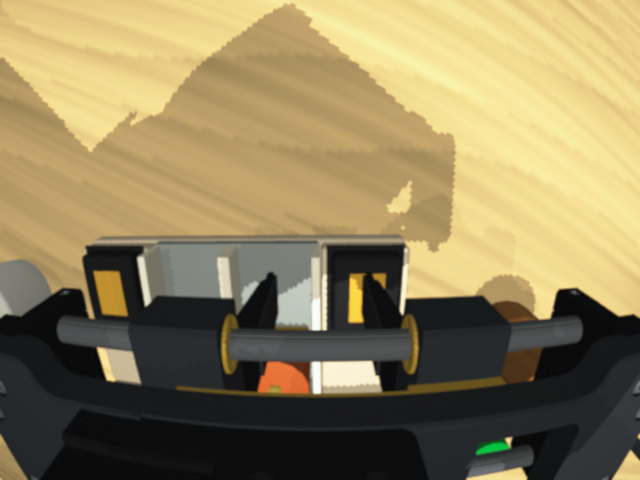

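View pics/s1.png

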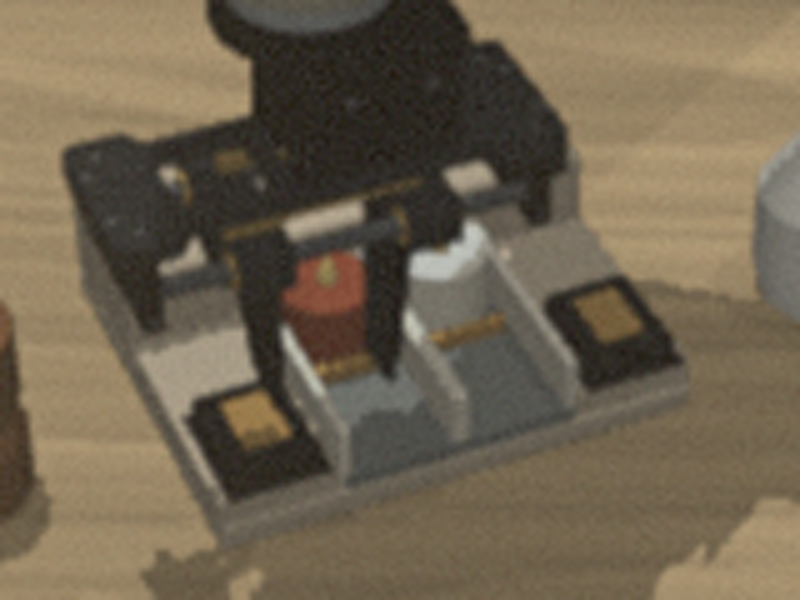

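The picture shows the gate still up, the candle still docked, and no force. I'll compare the fingertip's expected pixel with the picture.

Run:
```python
from plant import sensors
import pickle,numpy as np
from scipy.spatial.transform import Rotation as Ro
s=sensors.observe();print(s['time'],s['eef_pos'],s['wrist_force'],s['joint_pos'])
d=pickle.load(open('scene.pkl','rb'));w=pickle.load(open('w.pkl','rb'))
th=np.radians(25.76);t=np.array([.51465,-.07413]);R=np.array([[np.cos(th),-np.sin(th)],[np.sin(th),np.cos(th)]])
T=d['world_from_camera'];K=d['intrinsics']
def pr(p):
    c=T[:3,:3].T@(np.array(p)-T[:3,3]);return np.array([K[0,2]-K[0,0]*c[0]/c[2],K[1,2]+K[1,1]*c[1]/c[2]])
f=lambda q:((q-[210,180])*5+2).round(0)
for n,x,y,z in[('markR',34,-80,40),('markL',34,80,40),('gateR',2.5,-26,28),('redtop',-21,-26,54),('tipR',47,-80,31.5),('tipC',47,-26,31.5),('tipR60',47,-80,60),('tipC60',47,-26,60)]:
    print(n,f(pr([*(R@[x/1e3,y/1e3]+t),z/1e3])))
M=Ro.from_rotvec(s['orientation']).as_matrix()
C=w['T_tool_cam'];K=w['intrinsics']
W=np.eye(4);W[:3,:3]=M;W[:3,3]=s['eef_pos'];W=W@C
for n,x,y,z in[('markR',34,-80,40),('markL',34,80,40),('tipR',47,-80,31.5),('tipC',47,-26,31.5),('markR30',34,-80,30),('cornerL',62,107,27),('cornerR',62,-107,27)]:
    c=W[:3,:3].T@(np.r_[R@[x/1e3,y/1e3]+t,z/1e3]-W[:3,3]);r=np.hypot(c[0],c[1]);a=np.arctan2(r,-c[2]);print(n,(K[0,2]+K[0,0]*a*c[0]/r).round(),(K[1,2]-K[0,0]*a*c[1]/r).round())
```

```text
5.15 [ 0.58055101 -0.10181637  0.03150668] [ 0.083976    0.72747556 -0.71812585] [-2.85706407e-01  6.29545812e-01  1.78754827e+00  1.53062342e-04
  7.24175095e-01  8.38069138e-01]
markR [254. 422.]
markL [606. 317.]
gateR [348. 361.]
redtop [325. 282.]
tipR [266. 457.]
tipC [389. 420.]
tipR60 [263. 405.]
tipC60 [387. 368.]
markR 367.0 299.0
markL 111.0 293.0
tipR 367.0 272.0
tipC 273.0 273.0
markR30 365.0 292.0
cornerL 81.0 245.0
cornerR 412.0 245.0
```

Run:
```python
import cv2,numpy as np
a=cv2.imread('pics/w1.png')[225:345,240:420];a=cv2.resize(a,(800,533),interpolation=cv2.INTER_CUBIC)
a=(255*(a/255.)**.5).astype(np.uint8)
cv2.imwrite('pics/w1c.png',a)
```

```text
(no output)
```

View pics/w1c.png

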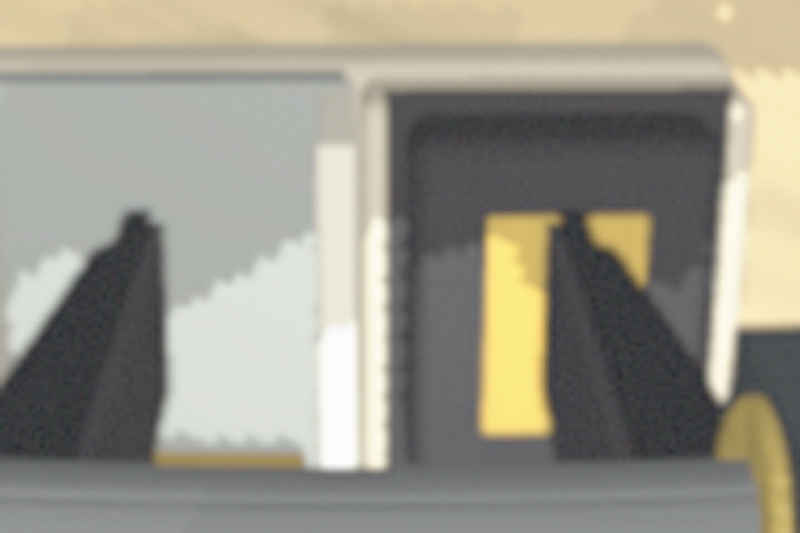

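The tip pixels in both cameras, together with the zero force, show that the real fingertips end about 25 mm above the reported TCP. I'll continue down in guarded steps.

Emit:
{"method": "arm_command", "body": {"plan": [{"offset": [0, 0, 0.5], "angular": [0, 0, 0], "grip": -0.116}, {"offset": [0, 0, 0.5], "angular": [0, 0, 0], "grip": -0.116}, {"offset": [0, 0, 0], "angular": [0, 0, 0], "grip": -0.116}]}}

```text
time: 5.45
eef_pos: [0.58, -0.1017, 0.0204]
orientation: [-3.063, -0.696, 0.002]
wrist_force: [-0.5, -0.4, -0.6]
finger_gap: 0.44
grasp_force: 0.0
```

Run:
```python
from plant import sensors, optics
import cv2,numpy as np
s=sensors.observe();print(s['eef_pos'],s['wrist_force'])
d=optics.snapshot('scene');p=d['pixels'][200:290,230:350];p=cv2.resize(p,(800,600),interpolation=cv2.INTER_CUBIC)
cv2.imwrite('pics/s2.png',(255*(p/255.)**.6).astype(np.uint8))
```

```text
[ 0.58002508 -0.10166807  0.02044231] [-0.46501475 -0.41393514 -0.58319999]
```

View pics/s2.png

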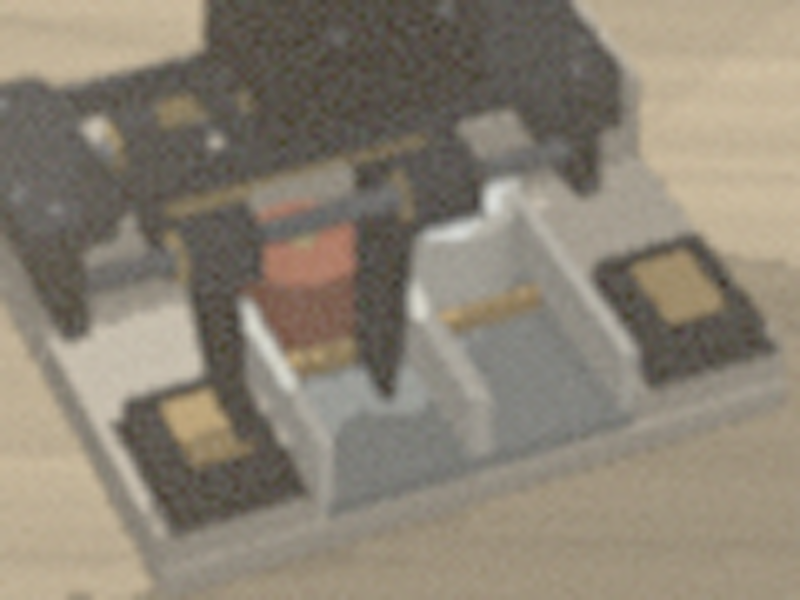

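The channel fingertip is at crop (385,395), about 45 mm up, and still clear of the pad. I'll keep stepping down while watching the force.

Emit:
{"method": "arm_command", "body": {"plan": [{"offset": [0, 0, 0.4], "angular": [0, 0, 0], "grip": -0.116}, {"offset": [0, 0, 0], "angular": [0, 0, 0], "grip": -0.116}]}}

```text
time: 5.7
eef_pos: [0.5803, -0.1017, 0.0169]
orientation: [-3.063, -0.696, 0.001]
wrist_force: [0.6, -0.1, -0.4]
finger_gap: 0.444
grasp_force: 0.0
```

Emit:
{"method": "arm_command", "body": {"plan": [{"offset": [0, 0, 0.3], "angular": [0, 0, 0], "grip": -0.116}, {"offset": [0, 0, 0], "angular": [0, 0, 0], "grip": -0.116}]}}

```text
time: 5.9
eef_pos: [0.5803, -0.1017, 0.014]
orientation: [-3.063, -0.696, 0.0]
wrist_force: [-0.0, 0.3, -0.2]
finger_gap: 0.446
grasp_force: 0.0
```

Emit:
{"method": "arm_command", "body": {"plan": [{"offset": [0, 0, 0.3], "angular": [0, 0, 0], "grip": -0.116}, {"offset": [0, 0, 0], "angular": [0, 0, 0], "grip": -0.116}]}}

```text
time: 6.1
eef_pos: [0.5803, -0.1017, 0.011]
orientation: [-3.063, -0.696, 0.0]
wrist_force: [-0.1, 0.7, 1.0]
finger_gap: 0.439
grasp_force: 0.0
```

Emit:
{"method": "arm_command", "body": {"plan": [{"offset": [0, 0, 0.3], "angular": [0, 0, 0], "grip": -0.116}, {"offset": [0, 0, 0], "angular": [0, 0, 0], "grip": -0.116}]}}

```text
time: 6.3
eef_pos: [0.5806, -0.1018, 0.0082]
orientation: [3.063, 0.696, 0.001]
wrist_force: [1.5, 0.1, 1.0]
finger_gap: 0.44
grasp_force: 0.5
```

Emit:
{"method": "arm_command", "body": {"plan": [{"offset": [0, 0, 0.2], "angular": [0, 0, 0], "grip": -0.116}, {"offset": [0, 0, 0], "angular": [0, 0, 0], "grip": -0.116}]}}

```text
time: 6.5
eef_pos: [0.5806, -0.1019, 0.0064]
orientation: [3.063, 0.696, 0.001]
wrist_force: [0.9, -0.2, 3.0]
finger_gap: 0.44
grasp_force: 1.3
```

Run:
```python
from plant import sensors, optics
import cv2,numpy as np
s=sensors.observe();print(s['eef_pos'],s['wrist_force'])
d=optics.snapshot('scene');p=d['pixels'][200:290,230:350];p=cv2.resize(p,(800,600),interpolation=cv2.INTER_CUBIC)
cv2.imwrite('pics/s3.png',(255*(p/255.)**.6).astype(np.uint8))
```

```text
[ 0.58063243 -0.10186113  0.0063759 ] [ 0.93865667 -0.22002952  2.98120009]
```

View pics/s3.png

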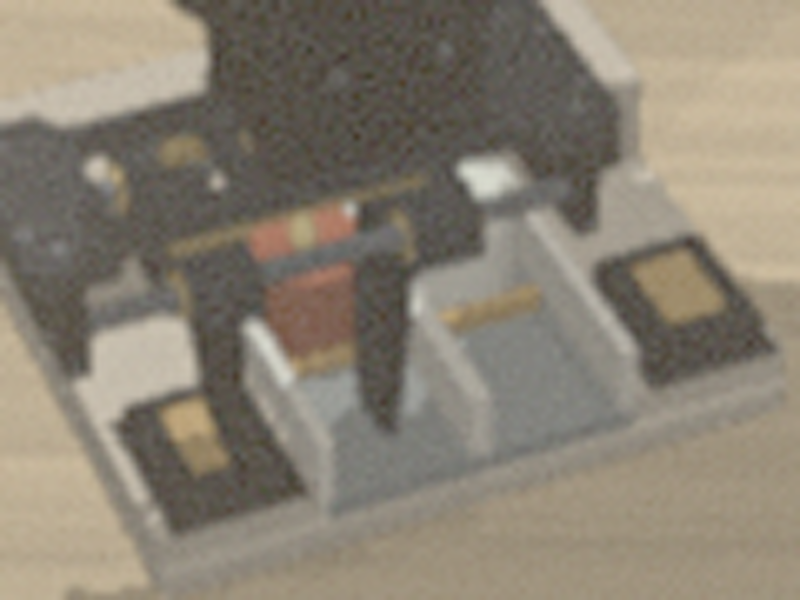

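Contact with the pad started at a reported z of about 0.0075 (3 N), and the channel finger stands at crop (385,430) ahead of the candle. Pressing on.

Emit:
{"method": "arm_command", "body": {"plan": [{"offset": [0, 0, 0.3], "angular": [0, 0, 0], "grip": -0.116}, {"offset": [0, 0, 0], "angular": [0, 0, 0], "grip": -0.116}]}}

```text
time: 6.75
eef_pos: [0.5806, -0.1018, 0.0032]
orientation: [3.063, 0.696, 0.001]
wrist_force: [0.8, 0.0, 3.7]
finger_gap: 0.44
grasp_force: 1.8
```

Run:
```python
from plant import sensors
s=sensors.observe();print(s['eef_pos'],s['wrist_force'],s['ft_torque'])
```

```text
[ 0.58062743 -0.10184025  0.00316058] [8.13809182e-01 1.35662317e-03 3.65074043e+00] [-0.16886895 -0.01472604 -0.00427666]
```

The force follows the button's spring (about 3 mm in). I'll press the remaining ~6 mm.

Emit:
{"method": "arm_command", "body": {"plan": [{"offset": [0, 0, 0.3], "angular": [0, 0, 0], "grip": -0.116}, {"offset": [0, 0, 0.2], "angular": [0, 0, 0], "grip": -0.116}, {"offset": [0, 0, 0.1], "angular": [0, 0, 0], "grip": -0.116}, {"offset": [0, 0, 0], "angular": [0, 0, 0], "grip": -0.116}, {"offset": [0, 0, 0], "angular": [0, 0, 0], "grip": -0.116}, {"offset": [0, 0, 0], "angular": [0, 0, 0], "grip": -0.116}]}}

```text
time: 7.35
eef_pos: [0.5809, -0.1019, -0.0015]
orientation: [3.063, 0.696, 0.002]
wrist_force: [-4.2, 2.0, 17.9]
finger_gap: 0.44
grasp_force: 10.7
```

Run:
```python
from plant import sensors, optics
import cv2,numpy as np
s=sensors.observe();print(s['eef_pos'],s['wrist_force'],s['ft_torque'])
d=optics.snapshot('scene');p=d['pixels'][200:290,230:350];p=cv2.resize(p,(800,600),interpolation=cv2.INTER_CUBIC)
cv2.imwrite('pics/s4.png',(255*(p/255.)**.6).astype(np.uint8))
```

```text
[ 0.58086318 -0.10187754 -0.00147554] [-4.19465776  2.01302831 17.90622949] [-0.22456399  0.62983875 -0.19527826]
```

View pics/s4.png

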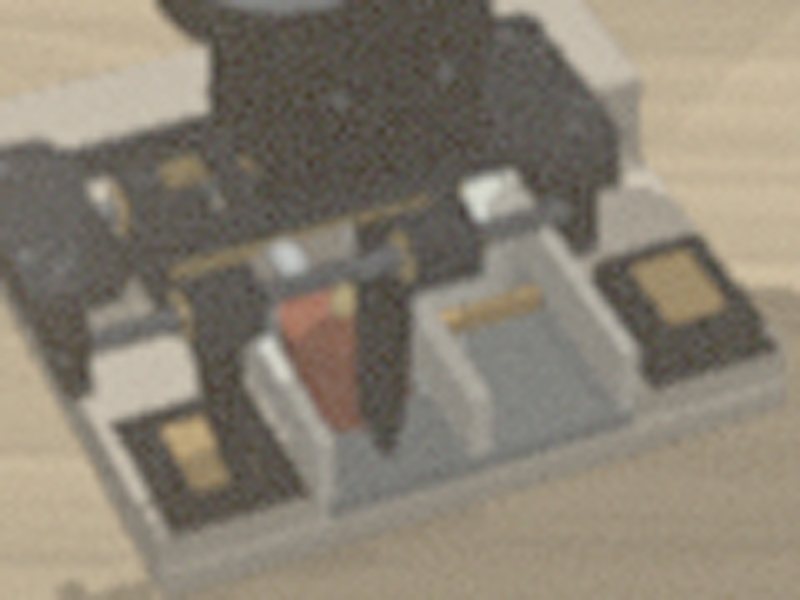

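The candle is out and pressed on the channel finger, at crop (345,430) by the finger. The button has bottomed at 18 N, so I'll ease off 1 mm and check numerically that the candle stands upright.

Emit:
{"method": "arm_command", "body": {"plan": [{"offset": [0, 0, -0.1], "angular": [0, 0, 0], "grip": -0.116}, {"offset": [0, 0, 0], "angular": [0, 0, 0], "grip": -0.116}, {"offset": [0, 0, 0], "angular": [0, 0, 0], "grip": -0.116}]}}

```text
time: 7.7
eef_pos: [0.5808, -0.1018, -0.0012]
orientation: [3.063, 0.696, 0.001]
wrist_force: [-1.2, 1.4, 10.3]
finger_gap: 0.443
grasp_force: 6.5
```

Run:
```python
from plant import sensors, optics
import cv2,numpy as np
s=sensors.observe();print(s['time'],s['eef_pos'],s['wrist_force'],s['ft_torque'],s['grasp_force'])
d=optics.snapshot('scene');b=d['pixels'].astype(int)
T=d['world_from_camera'];K=d['intrinsics']
th=np.radians(25.76);t=np.array([.51465,-.07413]);R=np.array([[np.cos(th),-np.sin(th)],[np.sin(th),np.cos(th)]])
def pr(x,y,z):
    p=np.r_[R@[x/1e3,y/1e3]+t,z/1e3];c=T[:3,:3].T@(p-T[:3,3]);return K[0,2]-K[0,0]*c[0]/c[2],K[1,2]+K[1,1]*c[1]/c[2]
for x in(10,16,22,28):
    print(x,'top c',np.round(pr(x,-26,54),1),'flame',np.round(pr(x,-26,66),1),'foot front',np.round(pr(x+21,-26,20),1),'foot right',np.round(pr(x+15,-41,20),1),'top front',np.round(pr(x+21,-26,54),1))
m=(b[...,2]>b[...,1]*1.7)&(b[...,2]>50)
for r in range(236,270):
    print(r,''.join('#' if m[r,c] else ('.' if b[r,c].sum()<150 else ('o' if b[r,c].min()>130 else '-')) for c in range(260,302)))
```

```text
7.7 [ 0.58076355 -0.10184497 -0.00121005] [-1.22700911  1.42868537 10.29467266] [-0.2023153   0.21275176 -0.09527029] 6.504632458090782
10 top c [280.2 244.6] flame [280.1 240.2] foot front [284.5 262.9] foot right [276.7 263.1] top front [284.1 250.7]
16 top c [281.3 246.3] flame [281.2 241.9] foot front [285.6 264.7] foot right [277.8 264.9] top front [285.2 252.5]
22 top c [282.4 248.1] flame [282.3 243.7] foot front [286.7 266.5] foot right [278.9 266.7] top front [286.4 254.2]
28 top c [283.5 249.8] flame [283.4 245.4] foot front [287.8 268.3] foot right [280.  268.5] top front [287.5 256. ]
236 ......------------------....----..........
237 ..---------oooo---------..------........-.
238 -----------oooo-----------------..........
239 ------.-----ooo-----------------..........
240 ----....-----o---------------.--..........
241 ........-----------------.....--........--
242 ........---------------............-------
243 .....-....--------------........----------
244 ...........-------------........----------
245 ..........-----###------.......-----------
246 ..........---#####----
[... 401 characters left out ...]
......-----oo--#-------........-----------
256 ......------oo---------........-----------
257 -.....-----------------........-----------
258 -.....------------------.......-----------
259 -......----------------........-----------
260 ........---------------.......------------
261 ........---------------.......------------
262 -........----------#---.......------------
263 --.......----------------.....------------
264 --........---------------.....------------
265 ---........---------------...-------------
266 ---.........---------------..-------------
267 ---.........----------------.-------------
268 ---..........-----------------------------
269 ---...........----------------------------
```

The flame and foot pixels match an upright candle at dock x of about 16 to 18 mm, past the gate and pressed on the finger. The button is held at about 9.7 mm with 10 N, so I'm handing in.

```bash
python3 -c "
from plant import job;print(job.finish_job())"
```

```text
the job is handed in; nothing more can be done
None
```

The job is handed in, with no verdict shown: the terracotta candle is out of the right bay with its centre past the gate, upright in its channel by my pixel check, and trapped against the channel finger while the other finger holds the right button down.

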